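# Hang the hole cutter on the cutter tree and snap the brake shut

## Robot

A 6-joint arm with a two-finger parallel gripper is mounted at the origin on a cart in front of the work surface, level with it; the furniture and walls round the work are solid. World frame = base frame: x ahead of the robot, y to its left, z up, the work surface at z = 0. Lengths are in m, angles in degrees, forces in N, time in s.
With the tool pointing down it reaches from about 0.25 to 0.725 m from the base axis. Payload 9.7 kg.
Tool frame: the origin (TCP) lies at the very end of the fingers, on their centre line; the grasp point (between the pads) lies 19 mm behind it (bot.grip_point_offset is the z of the grasp point in the tool frame, in m); z points along the fingers, x is the direction in which the jaws open and shut, and the axes are right-handed (so a half turn about z gives the same grasp; the last joint's range is limited). The gripper opens to 85 mm and grips with 20 to 120 N. Pads are 22 mm wide; open, the fingers measure 114 mm over their backs; the gripper's body (76 mm by 85 mm) begins 54 mm behind the grasp point. The pads swing forward as they close: fully open they stand 13 mm farther back than shut.
Start: joints at [68.411, 4.979, 10.078, 95.1, 0, 90], TCP at [0.202, 0.511, 0.231] pointing down, gripper open.
Joint ranges: [-179.16, 179.16], [-48.56, 103.87], [-65.8, 70.77], [-126.05, 130.52], [-82.76, 87.17], [-180, 180]. Speed limits (degrees/s): [127.2, 127.2, 147.25, 180, 180, 180].

## Interface

Orientations are given as [roll, pitch, yaw] about the fixed x, y, z axes, in that order (R = Rz(yaw) Ry(pitch) Rx(roll)).
In Python, from workcell import get_obs, viewer, job_done, bot gives the robot as it stands.
- The arm moves only by the shell command python3 -m handwheel 'ROWS' [FORCE]. ROWS is JSON, a list of rows, each a list of 5 numbers: the closure, from 0 (fully open) to 1 (shut), then the shift along the world's x, y, z in m, then the turn about the world's z in degrees. A call has 1 to 5 rows; each row is the pose to reach, as a shift and turn from the pose measured when the call began; what a row does not reach only later rows make up. A row lasts 1/10 s, in which the tool goes at most 50 mm and 8.59 degrees, less where a joint would pass 70% of its speed; a pose out of reach is approached as far as the arm can. A call with a gripper value outside its range is refused whole. The fingers move at their own pace and stop on an object; FORCE is the grip in N (left out, the last holds). Time passes only in rows, so rows that repeat a pose let the fingers close. It gives the time, the measured TCP pose, the force and the opening at its end, in the units of the state.
- get_obs(): the state, without advancing time (a new reading comes with each control period).
- viewer.camera(name): name is "side" or "top" or "wrist"; returns a dict with "color" (400x640x3 uint8, blue, green, red), "K" (3x3 intrinsics, pixels), "origin" and "orientation" of the camera in the world. Camera axes: x right, y down, z forward; pixel columns grow to the right and rows downward; lengths in m; the calibration is good to about 2 mm. A picture is of the moment at which its call begins. There is no depth.
- job_done(): hands the job in, once; it reports no verdict.
The state is a dict: "time": time; "q": joint angles; "qd": joint speeds; "joint_efforts": joint torques, N m; "ee_pos": TCP position; "tcp_rot": TCP orientation; "wrist_force": force on the tool from outside, world axes, zero at the start; "torque": the same for the moment, N m; "opening": finger opening in m.
Only numpy, scipy, OpenCV 4.12 (cv2) and the standard library are available. Lean on these libraries where they do the work, as an engineer would, in place of code of your own. Each camera call takes 0.05 s, during which the arm holds its last target.

## Task

Put the loose hole cutter away on the turning cutter tree. First press the round release pad of the brake rocker until it snaps over; turn the tree by its top bar until the empty fork points to the front of the base, in line with the front mark; hang the cutter upright in that fork by its collar and let go; last, press the square lock pad until the rocker snaps over and the brake is on again. Do not knock the cutter over, and leave the loose piston and the tin of bolts where they stand.

Things in the scene. Friction and masses are not known exactly. Their poses are not given: they have to be found in the camera images.
- rack_base: Grey fixed base of the cutter tree: a round plate 170 mm across and 12 mm thick, with a 110 mm wide tongue that reaches out on its +y side to y = 235 mm and carries the brake rocker. Origin on the bench under the tree's axis; its own -x axis is its front (a short aluminium rib on the plate's front edge is the front mark), z up.
- rack_turn (a joint): Turn of the tree about its upright axis, rad, counter-clockwise from above; 0 = empty fork at the front; starts at 0.6 to 1.4 (empty fork to the right of front). Three forks 120 degrees apart, the other two carry fixed cutters that turn along (swept radius 132 mm, tops 190 mm high). The brake holds about 0.9 N m while locked; released it turns with 0.04 N m and stays where left.
- turn_bar (a point): Centre of the aluminium grip bar on top of the tree, on its axis, 194 mm above the bench: bar 60 mm long, 16 mm wide, 32 mm high (178 to 210 mm). The point turns with the tree; the bar lies along its x axis, and its -x points along the empty fork.
- fork_seat (a point): Seat of the empty fork, on its upper face, 100 mm from the tree's axis, 130 mm above the bench: place of the cutter's axis. Its -x points outward along the fork, z up. Dark steel plate 8 mm thick; slot 26 mm wide, open outward, ends 12 mm inward of the seat; prongs 14 mm wide end 31 mm outward in lips 5 mm high (26 to 31 mm outward).
- lock_rocker (a joint): Angle of the brake rocker, rad: about +0.23 = locked (square pad down), -0.28 = released (round pad down). Over-centre spring: resists with about 6 to 9 N at a pad at first, less and less towards 0 (level), past 0 it flips over by itself and stays. Pivot along the base's y axis, 34 mm above the bench.
- release_pad (a point): Centre of the top face of the round smooth release pad, 38 mm across, at the rocker's rear (+x) end: in the base's frame x about +32 mm, y +196 mm, 48 mm above the bench when level, about 55 mm when it stands up (locked) and 38 mm when it is down. Clear height above.
- lock_pad (a point): Centre of the top face of the square ribbed lock pad, 42 x 44 mm, at the rocker's front (-x) end: in the base's frame x about -32 mm, y +196 mm, 48 mm above the bench when level, about 57 mm when it stands up (released) and 40 mm when it is down.
- cutter_mid (a point): Centre (67.5 mm up) of the loose hole cutter, 0.35 kg, round, upright on its teeth, z up, 135 mm high: dark cup 58 mm across up to 45 mm; neck 16 mm across (24 mm nut to 51 mm); collar 44 mm across, 75 to 83 mm; shank 16 mm across, 83 to 135 mm, to be gripped. Hung, this point is 7.5 mm below the fork seat. The neck enters the slot from outside, cup below the prongs, collar above the lips.
- piston_b: Bystander: loose light-metal piston, 55 mm across and 54 mm high, standing on the bench; origin at the centre of its underside.
- tin_b: Bystander: loose open tin of bolts, 72 x 77 x 37 mm, standing on the bench; origin at the centre of its underside.
Things that resemble listed ones, but are neither listed nor needed, are in the scene too. Leave any blue look-alike of the part that bears cutter_mid alone.

How it is judged (in metres and radians):
On the way, in this order (a step that is already met when the one before it is completed fails the run):
1. the brake rocker has snapped over to released (value of joint lock_rocker below -0.15 rad), for 0.2 s.
2. the empty fork points to the front of the base (within 0.15 rad), brake still released (value of joint rack_turn between -0.15 and 0.15 rad and value of joint lock_rocker below -0.15 rad), for 0.2 s.
3. the cutter hangs upright in the fork and is let go, brake still released (horizontal distance between cutter_mid and fork_seat below 0.01 m and z of cutter_mid in the frame of fork_seat between -0.012 and -0.004 m and angle between cutter_mid's own z axis and vertical below 0.1 rad and contact force between the fingers and cutter below 0.1 N and value of joint lock_rocker below -0.15 rad), for 0.2 s.
4. the brake rocker has snapped over to locked (value of joint lock_rocker above 0.15 rad), for 0.2 s.
At the end, for the whole second after the job is handed in: The rocker is locked (above 0.15 rad), the fork points to the front within 0.15 rad, and the cutter hangs at rest by its collar in the fork: centre within 10 mm of the seat in plan, 4 to 12 mm below it, upright within 0.1 rad (value of joint lock_rocker above 0.15 rad and value of joint rack_turn between -0.15 and 0.15 rad and horizontal distance between cutter_mid and fork_seat below 0.01 m and z of cutter_mid in the frame of fork_seat between -0.012 and -0.004 m and angle between cutter_mid's own z axis and vertical below 0.1 rad and linear speed of cutter below 0.02 m/s); the robot touches nothing.
It fails at once if the cutter is knocked over (tilted more than 0.7 rad) (angle between cutter_mid's own z axis and vertical above 0.7 rad).
It fails at once if the piston is moved more than 30 mm (distance of piston_b from where it was at the start of the episode above 0.03 m).
It fails at once if the tin of bolts is moved more than 30 mm (distance of tin_b from where it was at the start of the episode above 0.03 m).
It also fails if it takes over 72 s, if anything falls off the work surface, if the arm or the gripper's body presses on something with over 40 N, if the wrist force passes 120 N, or if a joint passes its speed limit or range.

## Working session

There is one attempt and no reset: what is moved stays moved. The work goes in short steps, Python scripts to look and compute and a shell command to move; the robot and the scene stay as the last step left them, time stands still between calls to the robot, and variables do not carry over. Pictures are saved under pics/ and viewed, and the job is handed in when it is done.

```bash
mkdir -p pics
cat > h.py <<'E'
import numpy as np,cv2
from workcell import get_obs,viewer,job_done,bot
from scipy.spatial.transform import Rotation as R
def cam(n,save=None):
    d=viewer.camera(n)
    if save: cv2.imwrite('pics/'+save,d['color'])
    return d
def Rm(d):
    o=np.array(d['orientation'],float)
    return o if o.shape==(3,3) else R.from_euler('xyz',o,degrees=True).as_matrix()
def ray(d,u,v,z):
    K=np.array(d['K']);r=Rm(d)@np.linalg.inv(K)@np.array([u,v,1.]);o=np.array(d['origin'])
    return o+r*(z-o[2])/r[2]
def proj(d,p):
    c=Rm(d).T@(np.array(p)-np.array(d['origin']));q=np.array(d['K'])@c
    return q[:2]/q[2]
E
python3 - <<'E'
from h import *
import pickle
for n in('side','top','wrist'):
    d=cam(n,n+'0.png');print(n,d['K'],d['origin'],d['orientation']);pickle.dump(d,open(n+'0.pkl','wb'))
print(get_obs())
E
```

```text
side [[393.77508377   0.         327.237148  ]
 [  0.         393.77508377 207.31448744]
 [  0.           0.           1.        ]] [ 0.2079944  -0.90874904  0.76964551] [-122.92357038    0.14200978  -22.19020116]
top [[437.37060777   0.         324.69680548]
 [  0.         437.37060777 210.09266867]
 [  0.           0.           1.        ]] [0.33559727 0.01370484 1.27648985] [-168.90871744   -0.63228835  -89.94168121]
wrist [[287.66917798   0.         325.8553705 ]
 [  0.         287.66917798 198.35196199]
 [  0.           0.           1.        ]] [0.13014314 0.5397555  0.37475278] [1.62333117e+02 1.01597884e-01 6.84389716e+01]
{'time': 0.15, 'q': array([ 6.84116827e+01,  5.00441885e+00,  1.00454072e+01,  9.51000047e+01,
       -6.45440521e-04,  8.99984286e+01]), 'qd': array([-0.03039022,  0.07715042,  0.09205339,  0.00099537,  0.0674818 ,
        0.1082368 ]), 'joint_efforts': array([-8.30445024e-04, -5.20759964e+01,  4.65045440e+01,  1.38634705e-02,
       -5.55930512e-05, -3.34567275e-06]), 'ee_pos': array([0.20230301, 0.51125489, 0.23074528]), 'tcp_rot': array([1.79999356e+02, 5.90163471e-02, 6.84132540e+01]), 'wrist_force': array([-0.13182793,  0.94449939, -0.61025796]), 'torque': array([0.04609757, 0.00066834, 0.00203588]), 'opening': 0.08561599771286782}
```

View pics/top0.png

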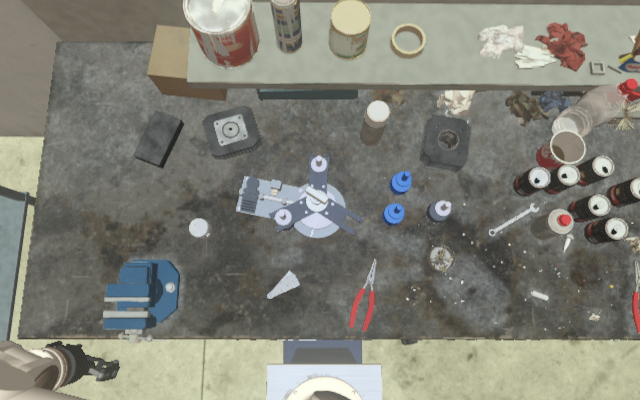

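View pics/side0.png

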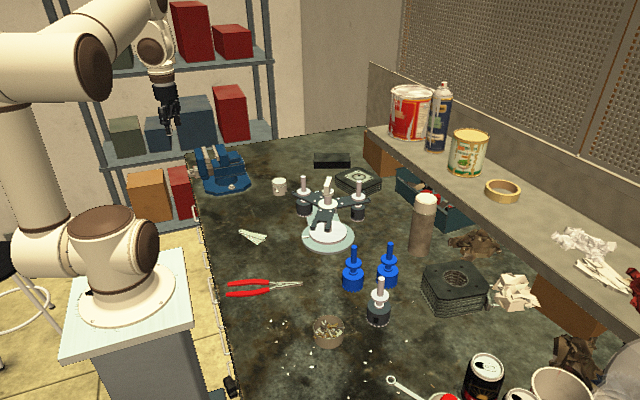

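View pics/wrist0.png

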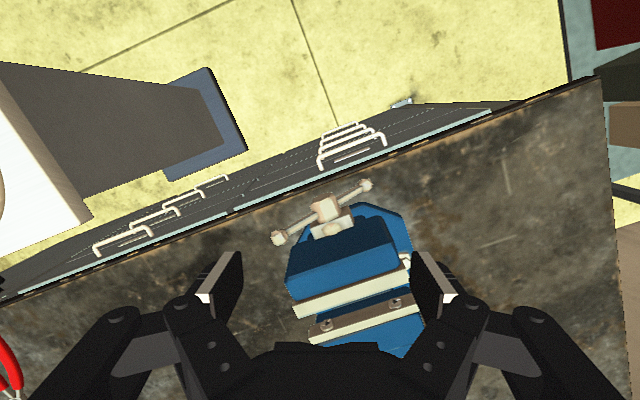

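Run:
```python
from h import *
a=cv2.imread('pics/top0.png');cv2.imwrite('pics/topc.png',cv2.resize(a[140:290,225:465],None,fx=3.3,fy=3.3,interpolation=cv2.INTER_CUBIC))
a=cv2.imread('pics/side0.png');cv2.imwrite('pics/sidec.png',cv2.resize(a[150:360,240:450],None,fx=2.8,fy=2.8,interpolation=cv2.INTER_CUBIC))
```

```text
(no output)
```

View pics/topc.png

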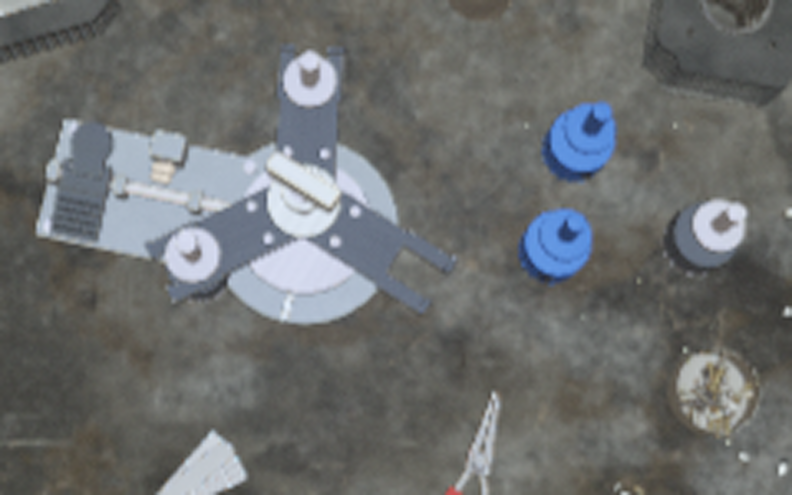

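View pics/sidec.png

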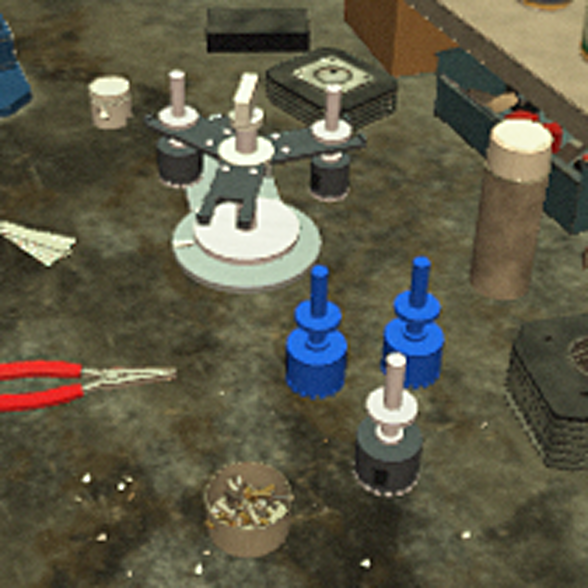

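Run:
```python
from h import *
import pickle
d=pickle.load(open('top0.pkl','rb'));s=pickle.load(open('side0.pkl','rb'))
T=lambda x,y,z:ray(d,225+x/3.3,140+y/3.3,z).round(4)
S=lambda x,y,z:ray(s,240+x/2.8,150+y/2.8,z).round(4)
print('bar',T(303,183,.21),'ends',T(268,160,.21),T(339,203,.21))
print('bar side',S(246,80,.21))
print('mark',T(289,305,.012),'R',T(398,218,.012),'B',T(303,325,.012), 'side mark',S(183,244,.012))
ax=T(303,183,.21)
print('fork tips',T(451,265,.132),T(418,308,.132))
print('round',T(94,140,.055),'sq',T(78,210,.04))
print('tongue corners',T(66,118,.012),T(38,236,.012))
print('cutter collar',T(716,226,.083),'tip',T(739,213,.135),'S collar',S(391,403,.083),'tip',S(397,358,.135))
print('piston',T((199-225)*3.3,(228-140)*3.3,.054),'tin',T(715,390,.037),S(249,480,.037))
print('blue tips',T(602,110,.135),T(578,222,.135))
for c,n in((d,'top'),(s,'side')): print(n,proj(c,[0.20,0.51,.23]))
```

```text
bar [0.5819 0.0219 0.21  ] ends [0.5998 0.0486 0.21  ] [ 0.5665 -0.0054  0.21  ]
bar side [0.5937 0.0357 0.21  ]
mark [0.517  0.0353 0.012 ] R [ 0.5958 -0.0617  0.012 ] B [0.4993 0.0228 0.012 ] side mark [0.5184 0.0407 0.012 ]
fork tips [ 0.5326 -0.097   0.132 ] [ 0.4977 -0.07    0.132 ]
round [0.6555 0.2054 0.055 ] sq [0.5963 0.2197 0.04  ]
tongue corners [0.6872 0.2381 0.012 ] [0.5784 0.2591 0.012 ]
cutter collar [ 0.5752 -0.3266  0.083 ] tip [ 0.5756 -0.331   0.135 ] S collar [ 0.5788 -0.3272  0.083 ] tip [ 0.58   -0.3279  0.135 ]
piston [0.5227 0.3545 0.054 ] tin [ 0.4407 -0.3316  0.037 ] [ 0.4498 -0.3216  0.037 ]
blue tips [ 0.6616 -0.2228  0.135 ] [ 0.5677 -0.2     0.135 ]
top [101.53350935 356.31329749]
side [174.18341659 134.37197468]
```

```bash
python3 -m handwheel '[[1,0.04,-0.025,0,0],[1,0.08,-0.055,0,0],[1,0.12,-0.08,0,0],[1,0.16,-0.11,0,0],[1,0.2,-0.135,0,0]]' 30; python3 -c "
from h import *
o=get_obs();print(o['ee_pos'],o['tcp_rot'],o['q'])"
```

```text
time: 0.65
ee_pos: [0.4036, 0.3746, 0.2307]
tcp_rot: [180.0, 0.1, 68.4]
wrist_force: [1.3, 0.2, 0.2]
opening: 0.0124
[0.40358931 0.37463829 0.2307425 ] [1.79997173e+02 6.25473685e-02 6.84151973e+01] [ 4.28847812e+01  5.11777695e+00  1.01666335e+01  9.51040782e+01
 -2.95082207e-02  6.44695966e+01]
```

```bash
python3 -m handwheel '[[1,0.04,-0.027,0,0],[1,0.08,-0.054,0,0],[1,0.12,-0.08,0,0],[1,0.16,-0.107,0,0],[1,0.2,-0.134,0,0]]' && python3 -m handwheel '[[1,0.04,-0.027,-0.02,0],[1,0.051,-0.035,-0.06,0],[1,0.051,-0.035,-0.1,0],[1,0.051,-0.035,-0.13,0],[1,0.051,-0.035,-0.13,0]]';python3 - <<'E'
from h import *
cam('top','top1.png');cam('wrist','wrist1.png')
a=cv2.imread('pics/top1.png');cv2.imwrite('pics/topc1.png',cv2.resize(a[140:290,225:465],None,fx=3.3,fy=3.3))
E
```

```text
time: 1.15
ee_pos: [0.605, 0.2392, 0.2304]
tcp_rot: [-180.0, 0.1, 68.4]
wrist_force: [0.1, 1.2, 1.2]
opening: -0.0002
time: 1.65
ee_pos: [0.6536, 0.2031, 0.0947]
tcp_rot: [-179.6, 0.4, 68.4]
wrist_force: [0.2, -0.0, 0.2]
opening: -0.0001
```

View pics/topc1.png

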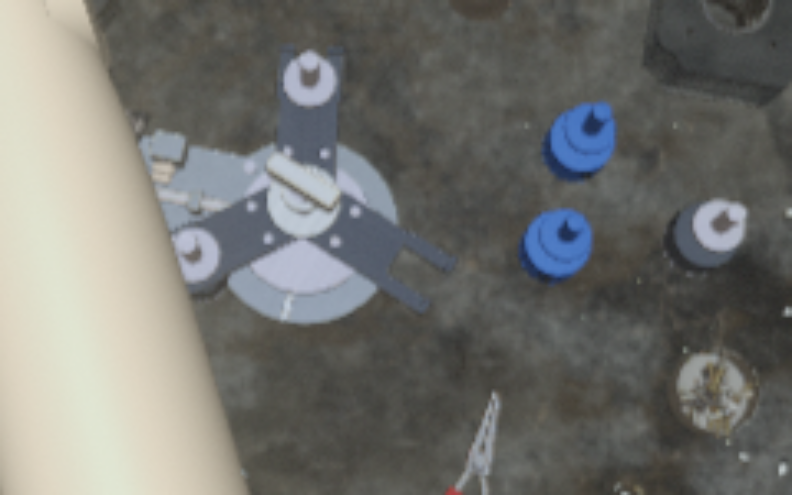

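View pics/wrist1.png

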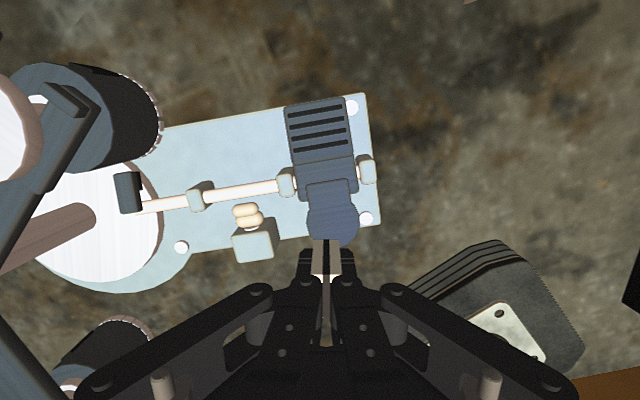

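Run:
```python
from h import *
d=cam('wrist')
print('exp round',proj(d,[.6548,.206,.055]),'sq',proj(d,[.592,.22,.04]))
print('seen round',ray(d,333,214,.055),'sq',ray(d,319,128,.04))
# corner points tongue
print(ray(d,364,94,.012),ray(d,381,226,.012), ray(d,351,105,.012),ray(d,366,218,.012))
print(get_obs()['ee_pos'])
```

```text
exp round [328.24231821 219.19600527] sq [313.83056124 125.68997081]
seen round [0.6523654  0.21056032 0.055     ] sq [0.59475968 0.22274731 0.04      ]
[0.58546573 0.26272726 0.012     ] [0.69379198 0.24064369 0.012     ] [0.58931957 0.2507803  0.012     ] [0.68186151 0.23088292 0.012     ]
[0.65647035 0.20447879 0.10247366]
```

```bash
python3 -m handwheel '[[1,0,0.002,-0.03,0],[1,0,0.002,-0.045,0],[1,0,0.002,-0.05,0],[1,0,0.002,-0.055,0],[1,0,0.002,-0.06,0]]'; python3 -m handwheel '[[1,0,0,-0.003,0],[1,0,0,-0.003,0],[1,0,0,-0.003,0]]'
```

```text
time: 2.3
ee_pos: [0.6578, 0.2068, 0.0446]
tcp_rot: [179.8, -0.1, 68.4]
wrist_force: [1.1, -0.8, 2.1]
opening: 0.0003
time: 2.6
ee_pos: [0.6576, 0.2068, 0.0418]
tcp_rot: [179.8, -0.1, 68.4]
wrist_force: [-1.0, 0.4, 1.5]
opening: -0.0001
```

```bash
python3 -m handwheel '[[1,0,0,0.05,8],[1,0,0,0.1,16],[1,0,0,0.15,24],[0.6,0,0,0.2,32],[0.6,-0.02,-0.04,0.22,40]]'; python3 -m handwheel '[[0.5,-0.01,-0.04,0.01,8],[0.5,-0.02,-0.08,0.01,16],[0.5,-0.04,-0.12,0.01,24],[0.5,-0.05,-0.145,0.01,32],[0.5,-0.055,-0.145,0.01,39]]'; python3 -m handwheel '[[0.5,0,0,0,0],[0.5,0,0,0,0]]';python3 - <<'E'
from h import *
d=cam('wrist','wrist2.png');print(get_obs()['ee_pos'],get_obs()['tcp_rot'],d['origin'],d['orientation'])
import pickle;pickle.dump(d,open('w2.pkl','wb'))
cam('top','top2.png')
a=cv2.imread('pics/top2.png');cv2.imwrite('pics/topc2.png',cv2.resize(a[140:290,225:465],None,fx=3.3,fy=3.3))
E
```

```text
time: 3.1
ee_pos: [0.6405, 0.17, 0.266]
tcp_rot: [179.4, -0.1, 109.0]
wrist_force: [0.7, -1.6, -0.6]
opening: 0.0284
time: 3.6
ee_pos: [0.5845, 0.0221, 0.2766]
tcp_rot: [179.4, -0.1, 148.1]
wrist_force: [-0.1, 1.3, 0.4]
opening: 0.0428
time: 3.8
ee_pos: [0.5845, 0.022, 0.2767]
tcp_rot: [179.4, -0.1, 147.9]
wrist_force: [-0.1, 0.3, 0.2]
opening: 0.043
[0.58465488 0.02237635 0.27657537] [ 1.79377907e+02 -1.03603257e-01  1.47931932e+02] [ 0.54260861 -0.04552827  0.4200104 ] [ 1.61729291e+02 -1.03878464e-01  1.47927278e+02]
```

View pics/wrist2.png

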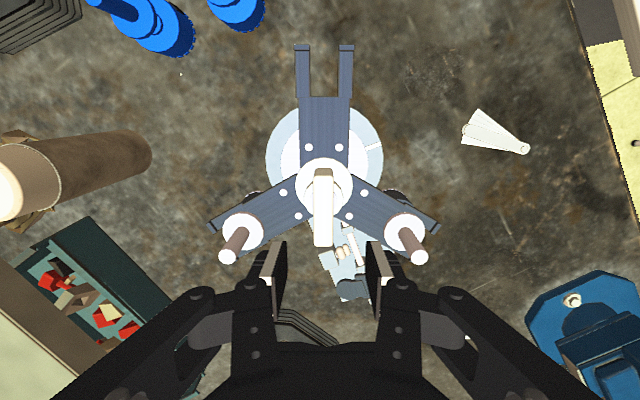

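View pics/topc2.png

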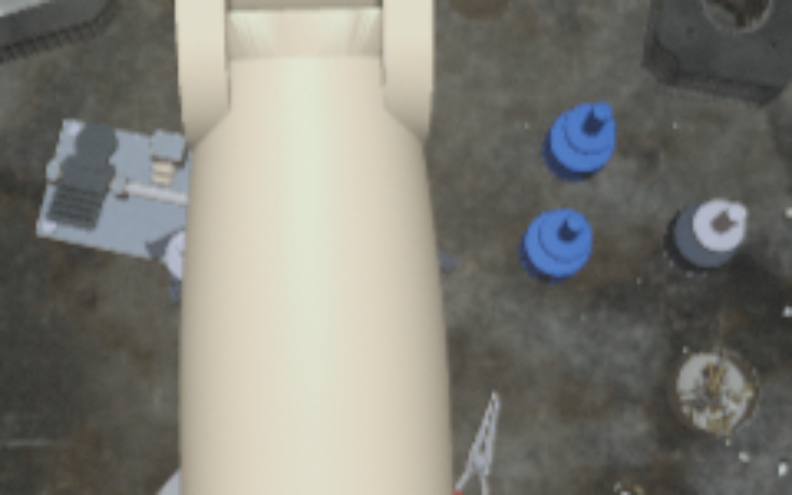

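Run:
```python
from h import *
import pickle
d=pickle.load(open('w2.pkl','rb'))
a=cv2.imread('pics/wrist2.png');cv2.imwrite('pics/wc2.png',cv2.resize(a[150:270,260:400],None,fx=5,fy=5))
print('bar far',ray(d,324,170,.21),'near',ray(d,324.5,246,.21),'mid',ray(d,324,208,.21))
print('prong ends',ray(d,303,46,.135),ray(d,346.5,45,.135))
print('mark',ray(d,374,147,.012))
p=cv2.imread('pics/top0.png');q=cv2.imread('pics/top2.png')
cv2.imwrite('pics/rk.png',np.hstack([cv2.resize(i[170:220,230:290],None,fx=6,fy=6) for i in(p,q)]))
```

```text
bar far [ 0.56846852 -0.00614497  0.21      ] near [0.60170517 0.04742061 0.21      ] mid [0.58451858 0.01935336 0.21      ]
prong ends [ 0.53367813 -0.09702685  0.135     ] [ 0.50052974 -0.07720752  0.135     ]
mark [0.51545474 0.04045954 0.012     ]
```

View pics/wc2.png

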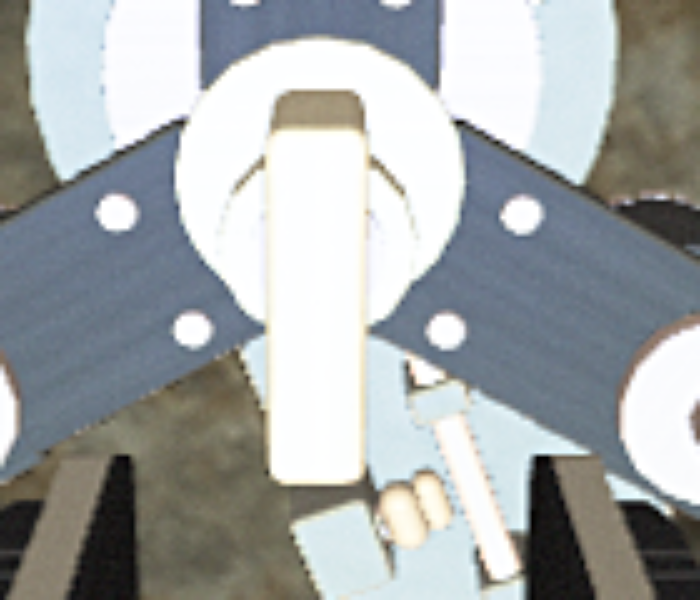

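View pics/rk.png

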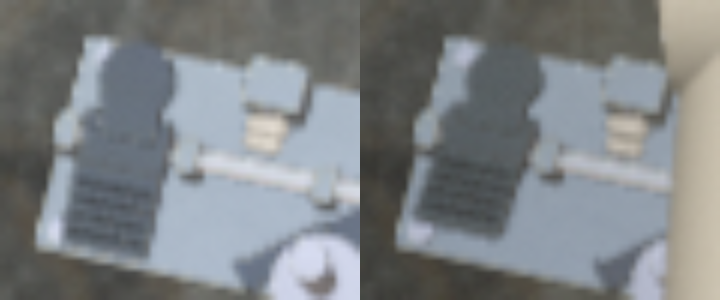

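```bash
python3 -m handwheel '[[0.5,0,0,-0.04,0],[0.5,0,0,-0.07,0],[0.5,0,0,-0.09,0],[0.5,0,0,-0.09,0],[0.8,0,0,-0.09,0]]' 30; python3 -m handwheel '[[1,0,0,0,0],[1,0,0,0,0],[1,0,0,0,0],[1,0,0,0,0]]' 30
```

```text
time: 4.4
ee_pos: [0.5849, 0.023, 0.1868]
tcp_rot: [179.4, -0.1, 148.0]
wrist_force: [0.8, 0.5, 0.7]
opening: 0.0293
time: 4.8
ee_pos: [0.587, 0.0221, 0.1883]
tcp_rot: [179.3, 0.2, 147.9]
wrist_force: [10.2, -6.8, -4.0]
opening: 0.015
```

```bash
python3 -m handwheel '[[1,0.001,-0.001,0,-5],[1,0.001,-0.001,0,-12],[1,0.001,-0.001,0,-19],[1,0.001,-0.001,0,-26],[1,0.001,-0.001,0,-33]]' 30; python3 -c "
from h import *
o=get_obs();print(o['wrist_force'],o['torque'],o['q'])"
```

```text
time: 5.3
ee_pos: [0.587, 0.0221, 0.1884]
tcp_rot: [179.4, -0.0, 114.6]
wrist_force: [-6.2, 4.4, -5.9]
opening: 0.0152
[-6.20462102  4.35927458 -5.87014978] [1.04463453 1.24405462 0.13256467] [  2.05511362   8.93035499   9.65657037  90.20543128   0.21817998
 -22.56631736]
```

Turning well; current 114.6, target yaw 78.

```bash
python3 -m handwheel '[[1,0,0,0,-7],[1,0,0,0,-15],[1,0,0,0,-23],[1,0,0,0,-31],[1,0,0,0,-36.6]]' 30;python3 -m handwheel '[[1,0,0,0,0],[1,0,0,0,0],[0.5,0,0,0,0],[0.5,0,0,0,0],[0.5,0,0,0,0]]';python3 -m handwheel '[[0.5,0,0,0.04,0],[0.5,0,0,0.09,0],[0.5,0,0,0.09,0],[0.5,0,0,0.09,0]]'
python3 - <<'E'
from h import *
d=cam('wrist','wrist3.png');print(get_obs()['ee_pos'],get_obs()['tcp_rot'])
import pickle;pickle.dump(d,open('w3.pkl','wb'))
E
```

```text
time: 5.8
ee_pos: [0.5869, 0.0224, 0.1884]
tcp_rot: [179.5, -0.0, 77.7]
wrist_force: [-0.3, 2.4, -8.7]
opening: 0.0149
time: 6.3
ee_pos: [0.5874, 0.0225, 0.1896]
tcp_rot: [179.4, -0.0, 77.7]
wrist_force: [0.2, -0.8, 0.1]
opening: 0.0429
time: 6.7
ee_pos: [0.5881, 0.0225, 0.2817]
tcp_rot: [179.2, -0.1, 77.8]
wrist_force: [-0.3, -0.2, -0.4]
opening: 0.0425
[0.58766547 0.02251508 0.27991661] [ 1.79315972e+02 -5.95378096e-02  7.77666756e+01]
```

View pics/wrist3.png

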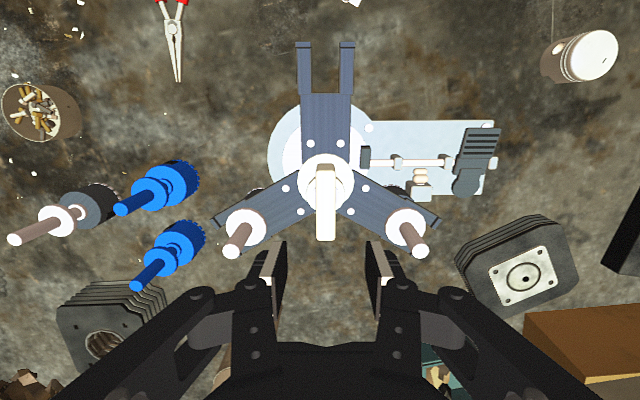

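Run:
```python
from h import *
import pickle
d=pickle.load(open('w3.pkl','rb'))
a=cv2.imread('pics/wrist3.png');cv2.imwrite('pics/wc3.png',cv2.resize(a[30:130,270:380],None,fx=6,fy=6))
t=cam('top','top3.png');s=cam('side','side3.png')
f=168*np.pi/180;seat=np.array([.586,.0222,0])+.1*np.array([np.cos(f),np.sin(f),0]);print(seat)
for n,c in(('w',d),('t',t),('s',s)): print(n,proj(c,seat+[0,0,.13]),proj(c,seat+[.031*np.cos(f),.031*np.sin(f),.135]))
```

```text
[0.48818524 0.04299117 0.        ]
w [324.72793333  77.2412282 ] [324.54926648  39.34307914]
t [308.86231149 236.89120723] [306.25629751 248.15271779]
s [294.28763584 207.52499376] [283.80126106 207.13807124]
```

View pics/wc3.png

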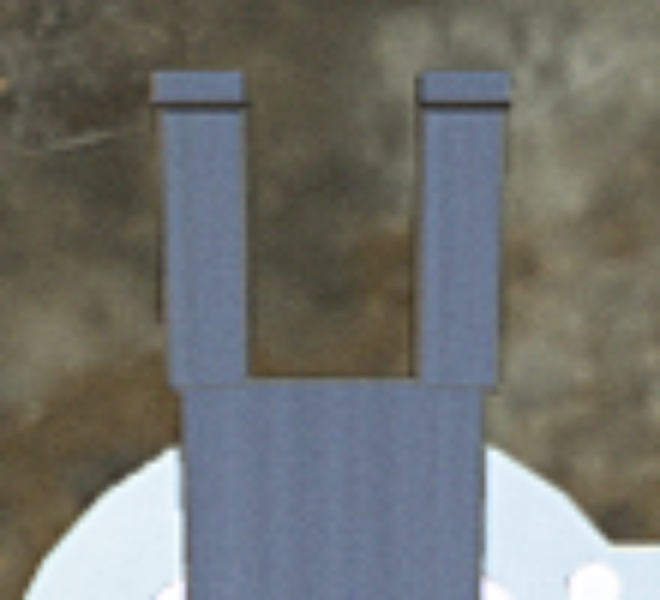

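View pics/side3.png

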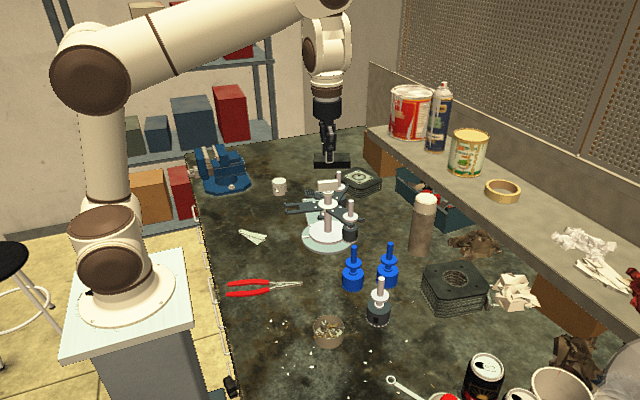

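```bash
python3 - <<'E'
from h import *
import pickle
d=pickle.load(open('w3.pkl','rb'))
f=168*np.pi/180;u=np.array([np.cos(f),np.sin(f),0])
a=ray(d,325.2,93.3,.13);b=ray(d,325.2,42,.135);print(a,b,a+.012*u,b-.031*u)
p=[ray(d,x,y,.21) for x,y in((319,166),(334,166),(316,241),(334,241))];print(np.mean(p,0))
E
python3 -m handwheel '[[0.5,0,-0.045,0,0],[0.5,0,-0.09,0,0],[0.5,-0.003,-0.135,0,0],[0.5,-0.006,-0.18,0,0],[0.5,-0.01,-0.22,0,0]]'
python3 -m handwheel '[[0.5,0,-0.045,-0.02,0],[0.5,0,-0.09,-0.05,0],[0.5,0,-0.13,-0.07,0],[0.5,0,-0.13,-0.08,0],[0.5,0,-0.13,-0.08,0]]'
python3 -m handwheel '[[0.5,0,0,0,0],[0.5,0,0,0,0]]'
python3 - <<'E'
from h import *
d=cam('wrist','wrist4.png');print(get_obs()['ee_pos'],get_obs()['tcp_rot'])
import pickle;pickle.dump(d,open('w4.pkl','wb'))
E
```

```text
[0.50223704 0.04039921 0.13      ] [0.460061   0.04955589 0.135     ] [0.49049927 0.04289415 0.13      ] [0.49038358 0.04311063 0.135     ]
[0.5858984  0.02274104 0.21      ]
time: 7.35
ee_pos: [0.5764, -0.1994, 0.277]
tcp_rot: [179.6, -0.0, 77.7]
wrist_force: [1.5, 1.0, -0.0]
opening: 0.0429
time: 7.85
ee_pos: [0.575, -0.3297, 0.1935]
tcp_rot: [179.9, -0.1, 77.6]
wrist_force: [-0.6, 0.0, 1.0]
opening: 0.0425
time: 8.05
ee_pos: [0.5753, -0.3286, 0.1942]
tcp_rot: [179.9, -0.1, 77.7]
wrist_force: [0.4, 0.1, -0.1]
opening: 0.0427
[ 0.57544547 -0.3286367   0.19454089] [ 1.79822247e+02 -1.24315383e-01  7.77291748e+01]
```

View pics/wrist4.png

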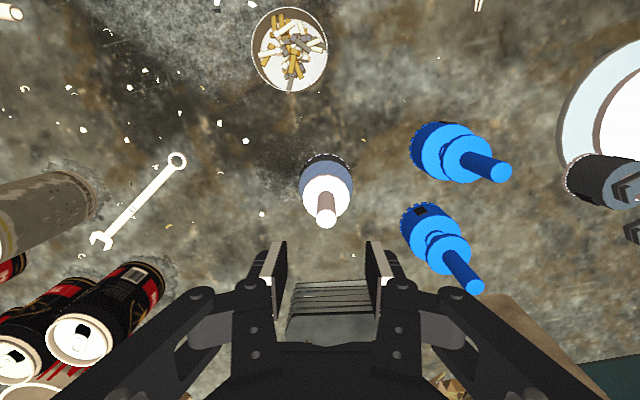

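Run:
```python
from h import *
import pickle
d=pickle.load(open('w4.pkl','rb'))
a=cv2.imread('pics/wrist4.png');cv2.imwrite('pics/wc4.png',cv2.resize(a[140:260,270:390],None,fx=5,fy=5))
print('tip',ray(d,326.5,219,.135),'collar',ray(d,327,197,.083))
for p in([.5754,-.3286,.135],[.5754,-.3286,.083]):print(proj(d,p))
```

```text
tip [ 0.57895211 -0.32903984  0.135     ] collar [ 0.57803428 -0.32815279  0.083     ]
[326.07415751 214.60979678]
[325.92909266 194.45103381]
```

View pics/wc4.png

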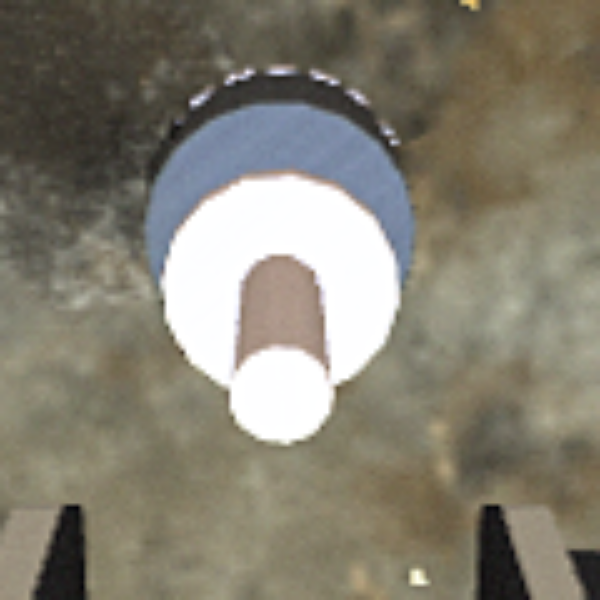

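```bash
python3 -m handwheel '[[0.5,0.003,0,-0.03,0],[0.5,0.003,0,-0.06,0],[0.5,0.003,0,-0.085,0],[0.5,0.003,0,-0.097,0],[0.5,0.003,0,-0.097,0]]' 40;python3 -m handwheel '[[0.6,0,0,0,0],[0.7,0,0,0,0],[0.8,0,0,0,0],[1,0,0,0,0],[1,0,0,0,0]]' 40; python3 -m handwheel '[[1,0,0,0,0],[1,0,0,0,0],[1,0,0,0,0]]' 50
```

```text
time: 8.6
ee_pos: [0.5781, -0.3277, 0.0966]
tcp_rot: [179.9, -0.2, 77.8]
wrist_force: [0.3, 0.4, -0.1]
opening: 0.0425
time: 9.1
ee_pos: [0.5786, -0.3286, 0.0981]
tcp_rot: [179.8, -0.1, 77.8]
wrist_force: [-1.0, -3.2, 5.8]
opening: 0.0152
time: 9.4
ee_pos: [0.5786, -0.3286, 0.0981]
tcp_rot: [179.8, -0.1, 77.8]
wrist_force: [-0.1, -1.6, 0.8]
opening: 0.0148
```

```bash
python3 -m handwheel '[[1,0,0,0.02,0],[1,0,0,0.05,0],[1,0,0,0.085,0],[1,-0.03,0.01,0.09,0],[1,-0.065,0.03,0.09,0]]' 60; python3 -m handwheel '[[1,-0.035,0.03,0,0],[1,-0.07,0.06,0,0],[1,-0.105,0.09,0,0],[1,-0.13,0.125,0,0],[1,-0.133,0.165,0,0]]'; python3 -m handwheel '[[1,0,0.04,0,0],[1,0,0.08,0,0],[1,0,0.12,0,0],[1,0,0.16,0,0],[1,0,0.198,-0.01,0]]';python3 -m handwheel '[[1,0,0,0,0],[1,0,0,0,0],[1,0,0,0,0]]'
python3 - <<'E'
from h import *
d=cam('wrist','wrist5.png');t=cam('top','top5.png');s=cam('side','side5.png');print(get_obs()['ee_pos'],get_obs()['tcp_rot'])
import pickle;pickle.dump((d,t,s),open('w5.pkl','wb'))
cv2.imwrite('pics/sc5.png',cv2.resize(s['color'][150:290,200:400],None,fx=4,fy=4))
E
```

```text
time: 9.9
ee_pos: [0.514, -0.2991, 0.1882]
tcp_rot: [179.8, -0.1, 77.7]
wrist_force: [-0.0, 0.6, -4.3]
opening: 0.0146
time: 10.4
ee_pos: [0.3782, -0.1331, 0.1878]
tcp_rot: [179.8, -0.1, 77.6]
wrist_force: [1.1, 0.5, -4.2]
opening: 0.0144
time: 10.9
ee_pos: [0.3779, 0.0668, 0.1782]
tcp_rot: [179.8, -0.1, 77.6]
wrist_force: [0.5, -0.0, -4.1]
opening: 0.0146
time: 11.2
ee_pos: [0.3777, 0.0664, 0.1781]
tcp_rot: [179.8, -0.1, 77.6]
wrist_force: [0.4, -0.8, -4.2]
opening: 0.0145
[0.37805072 0.06592316 0.17832109] [ 1.79752118e+02 -1.24476890e-01  7.75338070e+01]
```

View pics/wrist5.png

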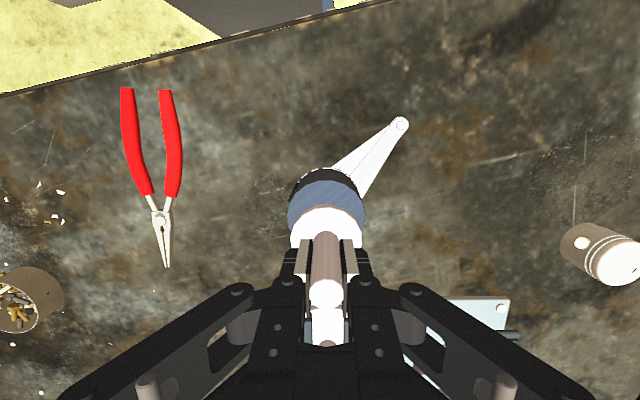

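View pics/sc5.png

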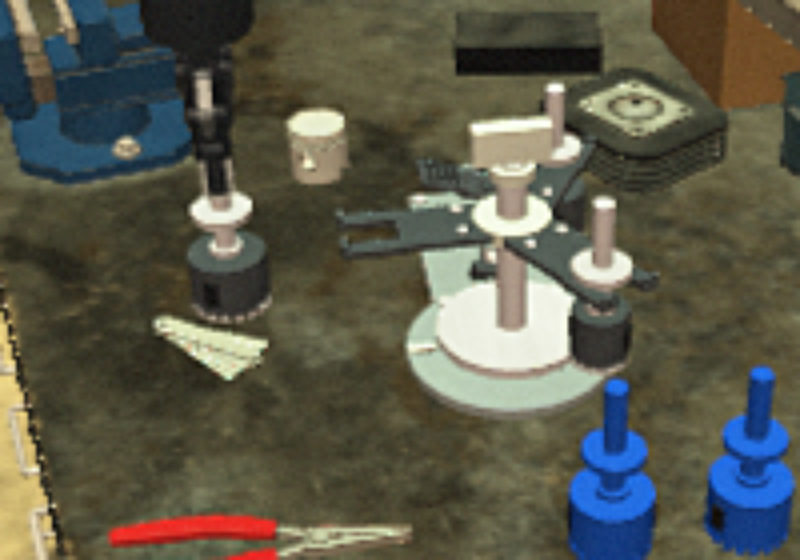

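```bash
python3 -m handwheel '[[1,0.02,-0.004,-0.01,0],[1,0.035,-0.007,-0.014,0],[1,0.042,-0.009,-0.014,0],[1,0.042,-0.009,-0.014,0]]'
python3 - <<'E'
from h import *
t=cam('top','top6.png');s=cam('side','side6.png');p=get_obs()['ee_pos'];print(p,get_obs()['wrist_force'])
cv2.imwrite('pics/sc6.png',cv2.resize(s['color'][180:250,230:330],None,fx=8,fy=8))
cv2.imwrite('pics/tc6.png',cv2.resize(t['color'][170:280,260:360],None,fx=5,fy=5))
f=167.8*np.pi/180;u=np.array([np.cos(f),np.sin(f),0]);v=np.array([-u[1],u[0],0]);S=np.array([.490,.043,.13])
o=np.array([230,180])
for n,q in(('collarc',p-[0,0,.015]),('prongtip+',S+.031*u+.013*v+[0,0,.005]),('prong-',S+.031*u-.013*v+[0,0,.005]),('slotend+',S-.012*u+.013*v),('slotend-',S-.012*u-.013*v)):
    print(n,(proj(s,q)-o)*8+3.5)
E
```

```text
time: 11.75
ee_pos: [0.4204, 0.0561, 0.1642]
tcp_rot: [179.8, -0.1, 77.4]
wrist_force: [-0.9, 0.4, -4.1]
opening: 0.0143
[0.41973951 0.05661207 0.16458698] [-0.98781667 -0.14447215 -3.21852889]
collarc [325.78372193 198.89617027]
prongtip+ [441.52440409 238.30224438]
prong- [435.67781623 200.89138419]
slotend+ [558.38000684 238.32458291]
slotend- [550.46500726 201.19395153]
```

View pics/sc6.png

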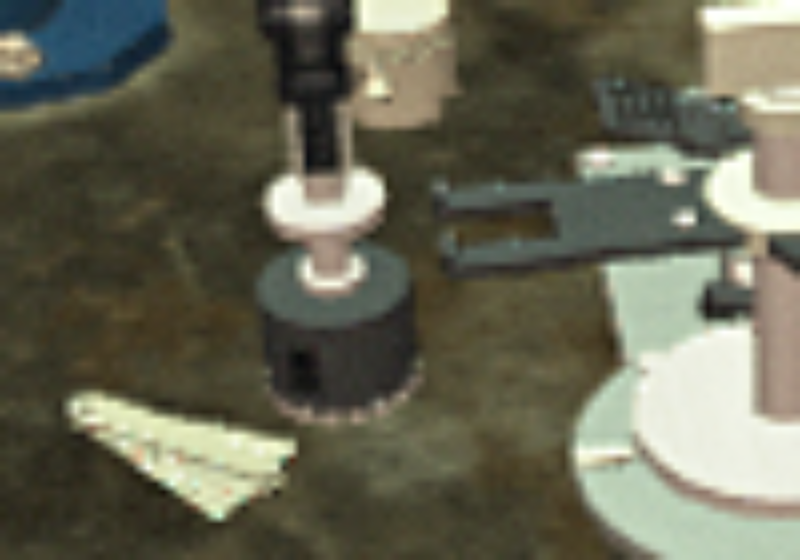

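View pics/tc6.png

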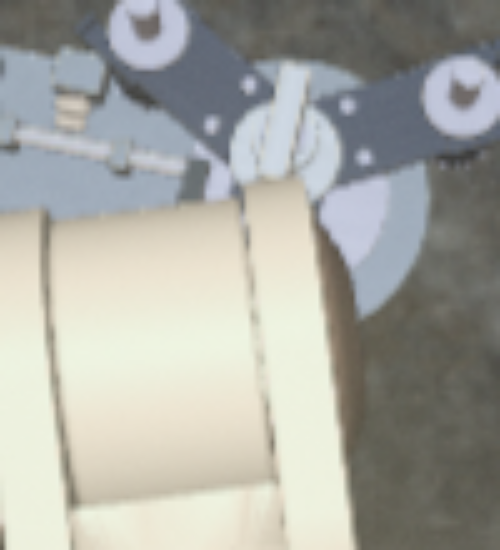

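```bash
python3 -m handwheel '[[1,0.014,-0.003,0,0],[1,0.028,-0.006,0,0],[1,0.042,-0.009,0,0],[1,0.056,-0.011,0,0],[1,0.07,-0.014,0,0]]';python3 -m handwheel '[[1,0,0,0,0],[1,0,0,0,0]]'
python3 - <<'E'
from h import *
s=cam('side','side7.png');o=get_obs();print(o['ee_pos'],o['wrist_force'])
cv2.imwrite('pics/sc7.png',cv2.resize(s['color'][170:250,240:340],None,fx=7,fy=7))
E
```

```text
time: 12.35
ee_pos: [0.4898, 0.0427, 0.1651]
tcp_rot: [179.7, -0.1, 77.5]
wrist_force: [0.5, 0.2, -5.3]
opening: 0.0142
time: 12.55
ee_pos: [0.4892, 0.0428, 0.1654]
tcp_rot: [179.8, -0.1, 77.5]
wrist_force: [-0.3, 0.4, -4.6]
opening: 0.0144
[0.48909274 0.04281555 0.16538778] [-0.14332285  0.17570353 -4.22706331]
```

View pics/sc7.png

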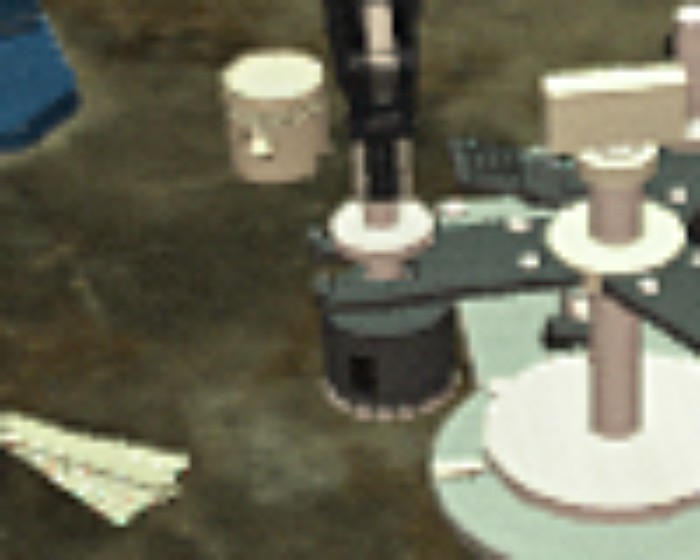

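```bash
python3 -m handwheel '[[1,0.001,0,-0.003,0],[1,0.001,0,-0.006,0],[1,0.001,0,-0.009,0],[1,0.001,0,-0.0105,0],[1,0.001,0,-0.0105,0]]'; python3 -m handwheel '[[1,0,0,-0.001,0],[1,0,0,-0.002,0],[1,0,0,-0.002,0]]'
```

```text
time: 13.1
ee_pos: [0.4898, 0.0428, 0.1545]
tcp_rot: [179.8, -0.1, 77.5]
wrist_force: [-0.6, -0.0, -4.3]
opening: 0.0146
time: 13.4
ee_pos: [0.4899, 0.0428, 0.153]
tcp_rot: [179.8, -0.1, 77.5]
wrist_force: [-1.6, 0.1, 0.7]
opening: 0.0147
```

```bash
python3 -m handwheel '[[0.9,0,0,0,0],[0.8,0,0,0,0],[0.6,0,0,0,0],[0.5,0,0,0,0],[0.5,0,0,0,0]]'; python3 -m handwheel '[[0.5,0,0,0.02,0],[0.5,0,0,0.05,0],[0.5,0,0,0.08,0],[0.5,0,0,0.11,0],[0.5,0,0,0.11,0]]'
python3 - <<'E'
from h import *
w=cam('wrist','wrist8.png');s=cam('side','side8.png');o=get_obs();print(o['ee_pos'],o['wrist_force'])
import pickle;pickle.dump((w,s),open('w8.pkl','wb'))
a=cv2.resize(s['color'][150:250,240:340],None,fx=5,fy=5);b=cv2.resize(w['color'],None,fx=.78125,fy=.78125)[:,:300] if 0 else cv2.resize(w['color'][130:290,250:410],(500,500))
cv2.imwrite('pics/c8.png',cv2.resize(np.hstack([a,b]),(800,400)))
E
```

```text
time: 13.9
ee_pos: [0.49, 0.0428, 0.1531]
tcp_rot: [179.7, -0.1, 77.5]
wrist_force: [0.2, -0.0, -0.4]
opening: 0.043
time: 14.4
ee_pos: [0.4911, 0.0429, 0.2672]
tcp_rot: [179.4, -0.2, 77.5]
wrist_force: [-0.4, 0.0, -0.1]
opening: 0.0424
[0.49042645 0.04287201 0.26352097] [ 0.49739372  0.0606776  -1.30920912]
```

View pics/c8.png

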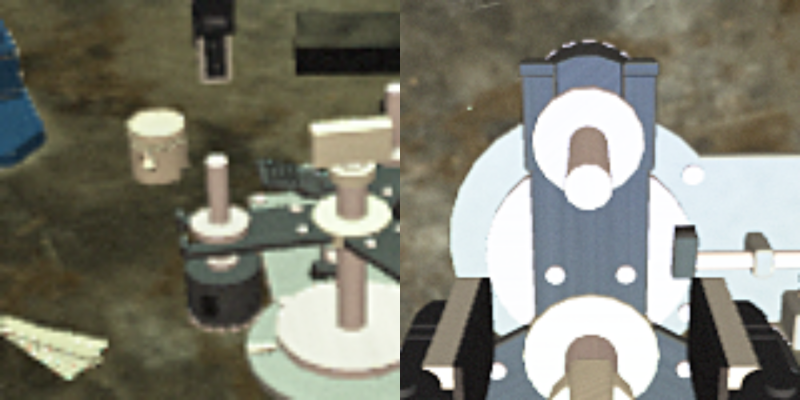

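```bash
python3 -m handwheel '[[0.5,0.02,0.035,0,0],[0.7,0.042,0.071,0,0],[1,0.063,0.107,0,0],[1,0.085,0.143,0,0],[1,0.105,0.178,0,0]]'; python3 -m handwheel '[[1,0,0,-0.04,0],[1,0,0,-0.08,0],[1,0,0,-0.12,0],[1,0,0,-0.155,0],[1,0,0,-0.155,0]]'; python3 -m handwheel '[[1,0,0,0,0],[1,0,0,0,0]]'
python3 - <<'E'
from h import *
w=cam('wrist','wrist9.png');o=get_obs();print(o['ee_pos'],o['wrist_force'],proj(w,[.5955,.221,.057]))
E
```

```text
time: 15.0
ee_pos: [0.5958, 0.2224, 0.2618]
tcp_rot: [179.8, -0.1, 77.5]
wrist_force: [0.6, -0.7, 0.1]
opening: -0.0003
time: 15.5
ee_pos: [0.5925, 0.2212, 0.0998]
tcp_rot: [-179.7, 0.2, 77.5]
wrist_force: [0.2, -0.5, -0.9]
opening: 0.0003
time: 15.7
ee_pos: [0.5927, 0.2213, 0.1008]
tcp_rot: [-179.7, 0.2, 77.5]
wrist_force: [0.4, -0.2, -0.8]
opening: -0.0001
[0.59313583 0.22139913 0.10144413] [-0.70260697 -0.00881264 -0.32889898] [326.99682078 226.31752724]
```

View pics/wrist9.png

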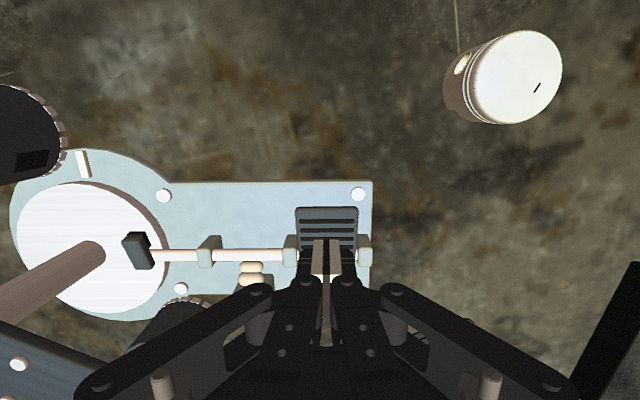

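```bash
python3 -m handwheel '[[1,0,0,-0.03,0],[1,0,0,-0.043,0],[1,0,0,-0.049,0],[1,0,0,-0.054,0],[1,0,0,-0.059,0]]'; python3 -m handwheel '[[1,0,0,0,0],[1,0,0,0,0],[1,0,0,0,0]]'; python3 -m handwheel '[[1,0,0,0.04,0],[1,0,0,0.08,0],[1,0,0,0.13,0],[1,0,0,0.18,0],[1,0,0,0.21,0]]'; python3 -m handwheel '[[1,-0.03,0.03,0,0],[1,-0.07,0.06,0,0],[1,-0.11,0.09,0,0],[1,-0.15,0.12,0,0],[1,-0.19,0.15,0,0]]'; python3 -m handwheel '[[1,-0.04,0.03,0,0],[1,-0.08,0.06,0,0],[1,-0.08,0.06,0,0],[1,-0.08,0.06,0,0]]'
python3 - <<'E'
from h import *
t=cam('top','top10.png');s=cam('side','side10.png');o=get_obs();print(o['time'],o['ee_pos'],o['wrist_force'])
a=cv2.resize(s['color'][150:250,240:340],(400,400));b=cv2.resize(t['color'][160:260,230:330],(400,400))
cv2.imwrite('pics/c10.png',np.hstack([a,b]))
p=cv2.imread('pics/top0.png')
cv2.imwrite('pics/rk2.png',np.hstack([cv2.resize(i[170:220,230:290],None,fx=6,fy=6) for i in(p,t['color'])]))
E
```

```text
time: 16.25
ee_pos: [0.5935, 0.2216, 0.0432]
tcp_rot: [-179.9, 0.1, 77.5]
wrist_force: [-0.4, 0.6, -0.0]
opening: 0.0002
time: 16.55
ee_pos: [0.5938, 0.2216, 0.0436]
tcp_rot: [-179.9, 0.1, 77.5]
wrist_force: [0.3, -0.6, -0.5]
opening: 0.0001
time: 17.05
ee_pos: [0.5941, 0.2216, 0.2584]
tcp_rot: [179.9, -0.0, 77.5]
wrist_force: [0.7, 1.4, 0.1]
opening: -0.0001
time: 17.55
ee_pos: [0.4025, 0.3725, 0.2588]
tcp_rot: [179.8, -0.1, 77.5]
wrist_force: [-0.2, -0.2, 0.1]
opening: -0.0003
time: 17.95
ee_pos: [0.3217, 0.4331, 0.2592]
tcp_rot: [179.8, -0.1, 77.6]
wrist_force: [-0.2, -0.6, -0.6]
opening: -0.0001
18.05 [0.32318657 0.43208463 0.25895809] [ 0.06318757 -0.61212956  0.21046653]
```

View pics/c10.png

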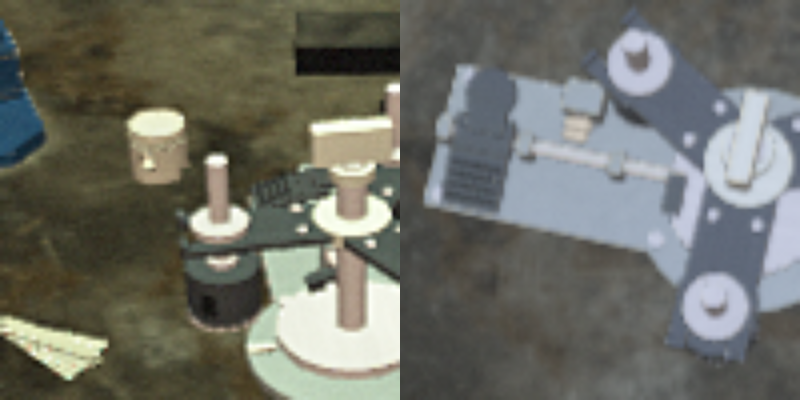

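View pics/rk2.png

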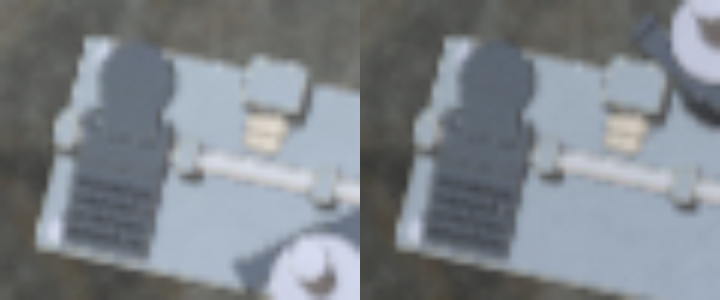

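View pics/top10.png

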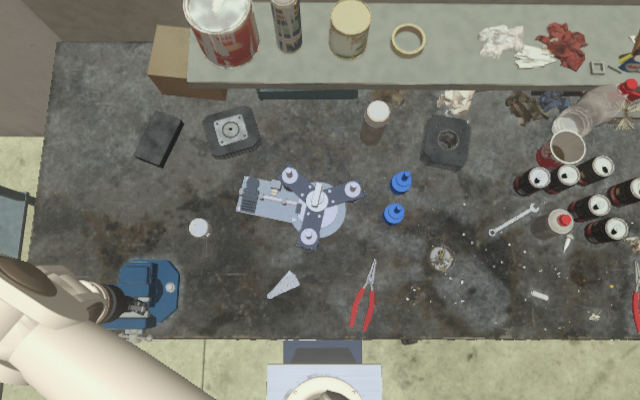

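```bash
python3 -c "
from h import *
print(job_done())"
```

```text
the job is handed in; nothing more can be done
None
```

I finished the job and handed it in at about 18 s of the 72 s allowed; no verdict was reported. I pressed the release pad, turned the tree about 70° clockwise by its bar, and hung the grey cutter in the empty fork. Then I let go, pressed the lock pad and moved the arm clear.

**Last checks, all from the pictures:**
- **Rocker:** it looks the same as in the first picture, which is the locked position. I had seen it flipped over after the release press.
- **Fork:** it points along the front direction to within about 1°. I measured the front direction from the tongue edges and the front mark. Single readings of the mark varied by up to 3°.
- **Cutter:** it stands upright with its collar behind the lips, within about 2 mm of the seat in the top view. I did not measure its height once released. The wrist force showed its weight come off with the tool at 153 mm, which is the hanging height.
- **Piston, tin and blue cutters:** they are at the same pixels as at the start.

The camera estimates disagreed by 2–4 mm in general and up to 7 mm at the base tongue. I settled the positions with close wrist views.

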